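# Change the bush feeder over to brass

## Task

Change the two-lane bush feeder over to the brass bush: first push the tray with the dark bush fully home against its back stop, then hook a fingertip behind the front lip of the tray with the brass bush and draw it fully out to its front stop. Use only closed fingertips or one fingertip: do not pinch the lip, do not touch the bushes (they ride along flat in their trays), and leave the oil can, the punch and the bolt beside the feeder where they are.

Things in the scene. Friction and masses are not known exactly. Their poses are not given: they have to be found in the camera images.
- feeder: grey two-lane feed slide fixed to the bench; origin on the bench between the lanes, base from x = -176 mm (front) to +96 mm (back), 184 mm wide. A tray is drawn out along -x and goes home along +x; y points to the left lane, z up. Lane centres at y = +42 mm (left) and -42 mm (right). Heights over the bench: base 12 mm, rails 22 mm, back plate 42 mm, front stops 20 mm
- tray_left (a joint): travel of the left tray (+y side of the feeder) along its rails: 0 = fully home against the back stop, growing as it is drawn towards the feeder's -x end, 0.110 m = fully out at the front stop. Starts partly out (0.02 to 0.04 m). Rail friction about 2 N plus light damping; it stays where it is left.
- tray_right (a joint): travel of the right tray (-y side of the feeder) along its rails: 0 = fully home against the back stop, growing as it is drawn towards the feeder's -x end, 0.110 m = fully out at the front stop. Starts partly out (0.02 to 0.04 m). Rail friction about 2 N plus light damping; it stays where it is left.
- face_left (a point): yellow front plate of the left tray, 4 x 66 x 38 mm, this point is its centre, 32 mm above the bench (top edge at 51 mm), axes as the feeder's. It is the outer (-x) skin of the tray's upright lip, 10 to 12 mm thick in all: the side to hook behind is 8 to 10 mm in +x of this point. Then comes the empty finger well, 54 mm long (x), 58 mm wide (y), floor 16 mm above the bench, then the bush pocket
- face_right (a point): yellow front plate of the right tray, 4 x 66 x 38 mm, this point is its centre, 32 mm above the bench (top edge at 51 mm), axes as the feeder's. It is the outer (-x) skin of the tray's upright lip, 10 to 12 mm thick in all: the side to hook behind is 8 to 10 mm in +x of this point. Then comes the empty finger well, 54 mm long (x), 58 mm wide (y), floor 16 mm above the bench, then the bush pocket
- pocket_left (a point): centre of the floor of the left tray's bush pocket (inside 70 mm in x, 58 mm in y, floor 16 mm above the bench, walls 14 mm high above it); moves with the tray, 103 mm in +x of the yellow front plate's centre.
- pocket_right (a point): centre of the floor of the right tray's bush pocket (inside 70 mm in x, 58 mm in y, floor 16 mm above the bench, walls 14 mm high above it); moves with the tray, 103 mm in +x of the yellow front plate's centre.
- brass_bush: brass-yellow turned bush (ring), 38 mm across, 12 mm high, loose and lying flat in one of the two trays (which one varies); origin at the centre of its underside
- dark_bush: dark grey steel bush (ring), 34 mm across, 13 mm high, loose and lying flat in the other tray; origin at the centre of its underside
- oil_can: green oil can with a bent spout, 64 x 102 x 147 mm, loose, standing right of the feeder; origin at the centre of its underside
- punch: steel punch standing on its collar, 40 x 40 x 64 mm, loose, left of the feeder; origin at the centre of its underside
- bolt: hex bolt lying down, 19 x 59 x 17 mm, loose, right of the feeder; origin at the centre of its underside
Mind the look-alikes: they are no part of the job. What is shaped like the brass_bush but blue is not meant. What is shaped like the dark_bush but turquoise is not meant.

How it is judged (in metres and radians):
On the way, in this order (a step that is already met when the one before it is completed fails the run):
1. the tray with the dark bush is fully home (within 4 mm of the back stop) (((y of brass_bush in the frame of feeder above 0 m and value of joint tray_right below 0.004 m) or (y of brass_bush in the frame of feeder below 0 m and value of joint tray_left below 0.004 m))), for 0.2 s.
2. the tray with the brass bush is fully out (within 5 mm of the front stop) (((y of brass_bush in the frame of feeder above 0 m and value of joint tray_left above 0.105 m) or (y of brass_bush in the frame of feeder below 0 m and value of joint tray_right above 0.105 m))), for 0.2 s.
At the end, for the whole second after the job is handed in: The tray with the brass bush is drawn out to within 5 mm of its front stop, the tray with the dark bush is within 4 mm of its back stop, and each bush lies flat and at rest in the pocket of its own tray (((y of brass_bush in the frame of feeder above 0 m and value of joint tray_left above 0.105 m and value of joint tray_right below 0.004 m and horizontal distance between brass_bush and pocket_left below 0.035 m and horizontal distance between dark_bush and pocket_right below 0.035 m and angle between each of brass_bush, dark_bush's own z axis and vertical below 0.15 rad and linear speed of each of brass_bush, dark_bush below 0.01 m/s) or (y of brass_bush in the frame of feeder below 0 m and value of joint tray_right above 0.105 m and value of joint tray_left below 0.004 m and horizontal distance between brass_bush and pocket_right below 0.035 m and horizontal distance between dark_bush and pocket_left below 0.035 m and angle between each of brass_bush, dark_bush's own z axis and vertical below 0.15 rad and linear speed of each of brass_bush, dark_bush below 0.01 m/s))); the robot touches nothing.
It fails at once if a tray's lip is pinched or its front touched while the tray is drawn out beyond 50 mm ((value of joint tray_left above 0.05 m and contact force between tray_left_c7 and the fingers above 1 N) or (value of joint tray_right above 0.05 m and contact force between tray_right_c7 and the fingers above 1 N)).
It fails at once if a bush is touched by the fingers (contact force between any of brass_bush, dark_bush and the fingers above 0.5 N).
It fails at once if a bush is lifted or tipped (height (world z) of any of brass_bush, dark_bush above 0.024 m or angle between any of brass_bush, dark_bush's own z axis and vertical above 0.3 rad).
It fails at once if the oil can, the punch or the bolt is moved by more than 15 mm (distance of any of oil_can, punch, bolt from where it was at the start of the episode above 0.015 m).
It also fails if it takes over 45 s, if anything falls off the work surface, if the arm or the gripper's body presses on something with over 40 N, if the wrist force passes 120 N, or if a joint passes its speed limit or range.

## Robot

A 6-joint arm with a two-finger parallel gripper is mounted at the origin on a cart in front of the work surface, level with it; the furniture and walls round the work are solid. World frame = base frame: x ahead of the robot, y to its left, z up, the work surface at z = 0. Lengths are in mm, angles in rad, forces in N, time in s.
With the tool pointing down it reaches from about 350 to 975 mm from the base axis. Payload 17.4 kg.
Tool frame: the origin (TCP) lies on the centre line of the jaws, within the pads' length; the fingertips stand bot.tip_reach ahead of it and the grasp point (between the pads) lies 5 mm behind it (bot.tip_reach is the distance from the TCP to the fingertips, in mm); z points along the fingers, y is the direction in which the jaws open and shut (so a half turn about z gives the same grasp; the last joint's range is limited). The gripper opens to 85 mm and grips with 20 to 120 N. Pads are 22 mm wide; open, the fingers measure 114 mm over their backs; the gripper's body (76 mm by 85 mm) begins 54 mm behind the grasp point. The pads swing forward as they close: fully open they stand 13 mm farther back than shut.
Start: joints at [-1.168, 0.116, 1.442, -0, 1.584, -0.038], TCP at [287.99, -610.487, 245.303] pointing down, gripper open.
Joint ranges: [-2.83, 2.83], [-0.83, 2.19], [0.07, 2.5], [-1.14, 4.28], [0.01, 3], [-2.97, 2.97]. Speed limits (rad/s): [1.89, 1.89, 2.22, 3.14, 3.14, 3.14].

## Interface

Orientations are given as a unit quaternion [x, y, z, w].
In Python, from workcell import bot, viewer, workorder gives the robot as it stands.
- The arm moves only by the shell command python3 -m handwheel 'ROWS' [FORCE]. ROWS is JSON, a list of rows, each a list of 7 numbers: the closure in counts, from 0 (fully open) to 255 (shut), then the shift along the tool's x, y, z in mm, then the turn, a rotation vector about the tool's x, y, z in degrees. A call has 1 to 12 rows; each row is the pose to reach, as a shift and turn from the pose commanded when the call began, along the tool's axes at that moment; what a row does not reach only later rows make up. A row lasts 1/12 s, in which the tool goes at most 41.7 mm and 7.16 degrees, less where a joint would pass 70% of its speed; a pose out of reach is approached as far as the arm can. A call with a gripper value outside its range is refused whole. The fingers move at their own pace and stop on an object; FORCE is the grip in N (left out, the last holds). Time passes only in rows, so rows that repeat a pose let the fingers close. It gives the time, the measured TCP pose, the force and the opening at its end, in the units of the state.
- bot.observe(): the state, without advancing time (a new reading comes with each control period).
- viewer.camera(name): name is "scene" or "top"; returns a dict with "image" (400x640x3 uint8, red, green, blue), "mtx" (3x3 intrinsics, pixels), "rvec" (rotation vector, rad) and "tvec" (3), from world to camera coordinates, as OpenCV has them. Camera axes: x right, y down, z forward; pixel columns grow to the right and rows downward; lengths in mm; the calibration is good to about 2 mm. A picture is of the moment at which its call begins. There is no depth.
- workorder.hand_in(): hands the job in, once; it reports no verdict.
Trained networks look in a picture, given as the dict that the camera call returned (one of the last four; its "shot" number tells which), for a name from the list of things; names that differ only in an ending like _2 or _b are one class to them, and where a whole thing is asked for, a point or a joint stands for the part that bears it (a point fixed in the world has none). Each returns a list of dicts, best first, with "p" (0 to 1); they miss things now and then, are a little off and sometimes report something else, mostly with a low value. They report only what shows in the picture. A call takes as long as a camera call. They do not tell look-alikes from the thing itself.
- viewer.look_for(name, picture): "location" ([row, column] in pixels, amid what is visible of it).
- viewer.trace(name, picture): "pixels" (400x640 bool, what is visible of it) and "location" ([row, column] in pixels, amid what is visible of it).
The state is a dict: "clock": time; "q": joint angles; "qd": joint speeds; "effort": joint torques, N m; "tcp_pos": TCP position; "orientation": TCP orientation; "force": force on the tool from outside, world axes, zero at the start; "torque": the same for the moment, N m; "width": opening from 0.0 (shut) to 1.0 (fully open).
Only numpy, scipy, OpenCV 4.12 (cv2) and the standard library are available. Lean on these libraries where they do the work, as an engineer would, in place of code of your own. Each camera call takes 0.05 s, during which the arm holds its last target.

## Working session

There is one attempt and no reset: what is moved stays moved. The work goes in short steps, Python scripts to look and compute and a shell command to move; the robot and the scene stay as the last step left them, time stands still between calls to the robot, and variables do not carry over. Pictures are saved under pics/ and viewed, and the job is handed in when it is done.

```bash
mkdir -p pics; python3 - <<'E'
from workcell import bot, viewer
import cv2,pickle
s=bot.observe();print(s, bot.tip_reach)
for n in("scene","top"):
    c=viewer.camera(n)
    cv2.imwrite(f"pics/{n}1.png",c["image"][:,:,::-1]); pickle.dump(c,open(f"{n}1.pkl","wb"))
    print(n,c["mtx"].tolist(),c["rvec"],c["tvec"])
    for t in ["feeder","face_left","face_right","brass_bush","dark_bush","oil_can","punch","bolt"]:
        print(t,[(r["p"],r["location"]) for r in viewer.look_for(t,c)][:4])
E
```

```text
{'clock': 0.0, 'q': array([-1.16778487e+00,  1.16504003e-01,  1.44227034e+00, -1.93880968e-05,
        1.58402303e+00, -3.77960518e-02]), 'qd': array([ 0.00075878,  0.00211536, -0.00201861, -0.00012619,  0.00075279,
       -0.00053307]), 'effort': array([-2.29200436e-03, -7.31985998e+01, -6.32496929e+01, -1.33604931e-04,
        6.46691115e-03,  3.74255293e-09]), 'tcp_pos': array([ 287.9207289 , -610.31351103,  244.54687084]), 'orientation': array([ 9.75809108e-01,  2.18623471e-01, -1.18917438e-04, -5.90584844e-04]), 'force': array([-0.28529828,  0.29439746,  0.43740292]), 'torque': array([ 0.03302621, -0.01116333,  0.07191776]), 'width': 0.9967779634361466} 14.0
scene [[406.5707375500993, 0.0, 318.0637040480621], [0.0, 406.5707375500993, 200.11900818798816], [0.0, 0.0, 1.0]] [ 2.23460313 -0.56302982  0.22677224] [-582.95799622  242.68809717  702.35504668]
feeder [(0.92, [232.4, 288.5])]
face_left [(0.87, [212.3, 282.5])]
face_right [(0.82, [234.9, 306.1])]
brass_bush [(0.65, [274.5, 338.8]), (0.52, [229.3, 326.3])]
dark_bush [(0.72, [181.2, 271.8]), (0.47, [204.4, 301.2]), (0.15, [230.2, 308.2])]
oil_can [(0.96, [257.5, 382.5])]
punch [(0.57, [194.8, 230.7])]
bolt [(0.59, [289.7, 301.2])]
top [[424.3169265559121, 0.0, 319.6824128849673], [0.0, 424.3169265559121, 199.81347499009442], [0.0, 0.0, 1.0]] [ 2.15782891 -2.11817283  0.14915367] [-35.71501222 610.67340229 981.89076533]
feeder [(0.72, [214.9, 320.0])]
face_left [(0.74, [208.9, 301.0])]
face_right [(0.58, [202.0, 332.8])]
brass_bush [(0.57, [188.4, 336.0])]
dark_bush [(0.57, [201.9, 243.9]), (0.45, [192.2, 300.9])]
oil_can [(0.59, [172.2, 391.5])]
punch [(0.72, [168.9, 389.8]), (0.51, [250.8, 255.5])]
bolt []
```

```bash
python3 - <<'E'
import pickle,cv2
for n,(r0,r1,c0,c1) in {"scene":(130,330,190,450),"top":(120,300,200,440)}.items():
    im=pickle.load(open(f"{n}1.pkl","rb"))["image"][r0:r1,c0:c1,::-1]
    cv2.imwrite(f"pics/{n}1z.png",cv2.resize(im,None,fx=3,fy=3,interpolation=cv2.INTER_CUBIC))
E
```

```text
(no output)
```

View pics/scene1.png

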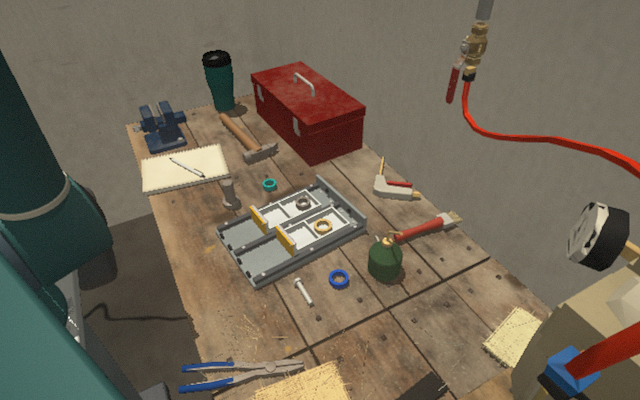

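View pics/top1.png

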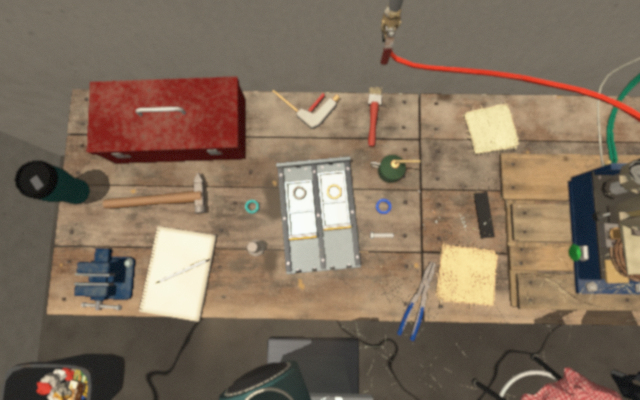

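```bash
ls pics
```

```text
scene1.png
scene1z.png
top1.png
top1z.png
```

View pics/scene1z.png

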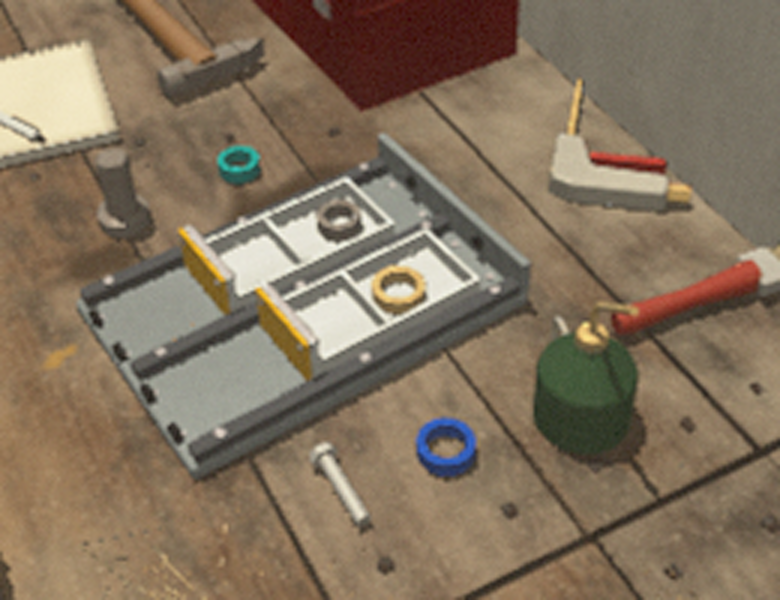

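View pics/top1z.png

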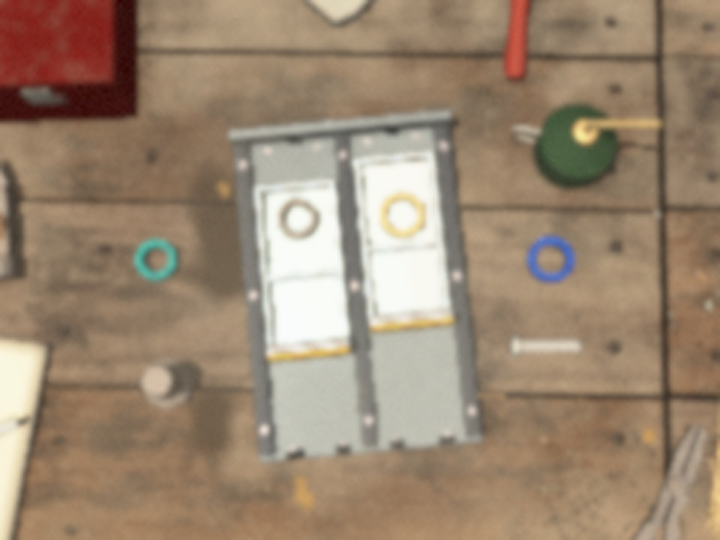

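The brass bush (scene 226,323; top 190,334) is in the right tray. The dark one (scene 203,302; top 192,300) is in the left tray. The blue ring (274,339) and turquoise ring (181,272) lie on the bench, so they are decoys; the enlarged crop confirms this. Next I fit the feeder pose and both tray travels.

```bash
cat > h.py <<'E'
import numpy as np,cv2,pickle
from scipy.optimize import least_squares
def proj(c,P): return cv2.projectPoints(np.asarray(P,float).reshape(-1,3),c["rvec"],c["tvec"],c["mtx"],None)[0].reshape(-1,2)
def f2w(f,P):
    P=np.atleast_2d(np.asarray(P,float)); a=f[2]; 
    return np.c_[f[0]+P[:,0]*np.cos(a)-P[:,1]*np.sin(a), f[1]+P[:,0]*np.sin(a)+P[:,1]*np.cos(a), P[:,2]]
def yellow(c):
    h=cv2.cvtColor(c["image"],cv2.COLOR_RGB2HSV)
    return cv2.inRange(h,(15,150,110),(32,255,255))
E
python3 - <<'E'
from h import *
S=pickle.load(open("scene1.pkl","rb"));T=pickle.load(open("top1.pkl","rb"))
obs=[(T,[-176,92,12],(263/3+200,460/3+120)),(T,[-176,-92,12],(481/3+200,440/3+120)),
(T,[96,92,42],(231/3+200,131/3+120)),(T,[96,-92,42],(452/3+200,110/3+120)),
(S,[-176,92,12],(78/3+190,302/3+130)),(S,[-176,-92,12],(197/3+190,468/3+130)),
(S,[96,92,42],(381/3+190,134/3+130)),(S,[96,-92,42],(529/3+190,263/3+130))]
def res(f): return np.concatenate([(proj(c,f2w(f,p))[0]-np.array(o)) for c,p,o in obs])
r=least_squares(res,[700,0,0.1],loss="soft_l1",x_scale=[10,10,.05]);f=r.x
print(f,res(f).round(1).reshape(-1,2).tolist());np.save("f.npy",f)
for n,c in(("S",S),("T",T)):
    nl,lab,st,ce=cv2.connectedComponentsWithStats(yellow(c))
    for i in range(1,nl):
        x,y,w,h,a=st[i]
        if a>15 and 260<ce[i][0]<360 and 190<ce[i][1]<260: print(n,st[i],ce[i])
home={}
for d in (0,20,30,40):
  pass
# pocket/face relation: solve face x from yellow top-edge later; overlay now
for n,c,(r0,r1,c0,c1) in(("S",S,(130,330,190,450)),("T",T,(120,300,200,440))):
    im=cv2.resize(c["image"][r0:r1,c0:c1,::-1],None,fx=3,fy=3,interpolation=cv2.INTER_CUBIC)
    def L(P,col):
        q=((proj(c,f2w(f,P))-[c0,r0]+.5)*3).astype(int); cv2.polylines(im,[q],True,col,1)
    L([[-176,92,12],[-176,-92,12],[96,-92,12],[96,92,12]],(0,0,255))
    L([[96,92,42],[96,-92,42]],(0,255,0))
    for y in(42,-42):
        for x in range(-120,-40,10): L([[x,y-33,51],[x,y+33,51]],(255,0,255) if x%50 else (255,0,0))
    cv2.imwrite(f"pics/ov{n}.png",im)
E
```

```text
[ 6.17689560e+02 -1.90593006e+01  1.17757383e-01] [[-0.4, 0.6], [1.9, -0.3], [-0.4, -0.9], [0.2, -1.2], [-2.5, -0.4], [-2.2, 1.7], [0.4, -1.0], [0.7, -0.5]]
S [275 226  18  30 184] [284.07608696 240.70652174]
```

View pics/ovS.png

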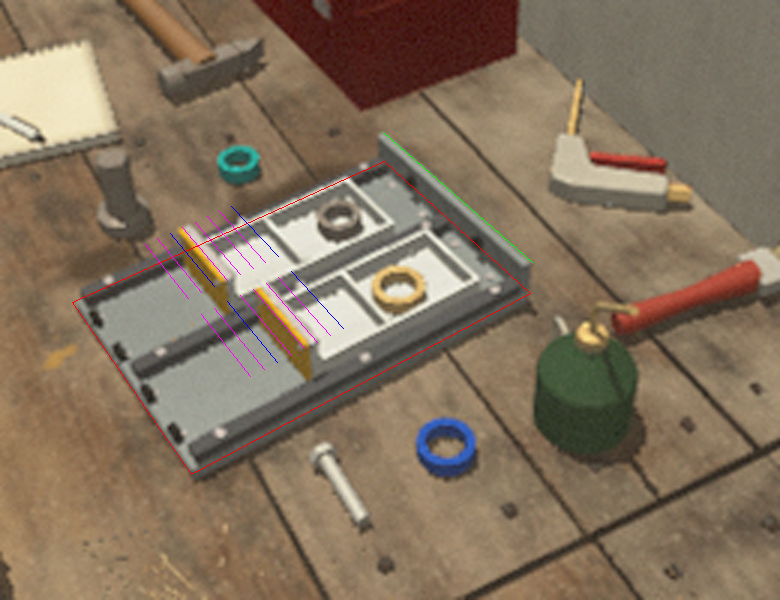

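View pics/ovT.png

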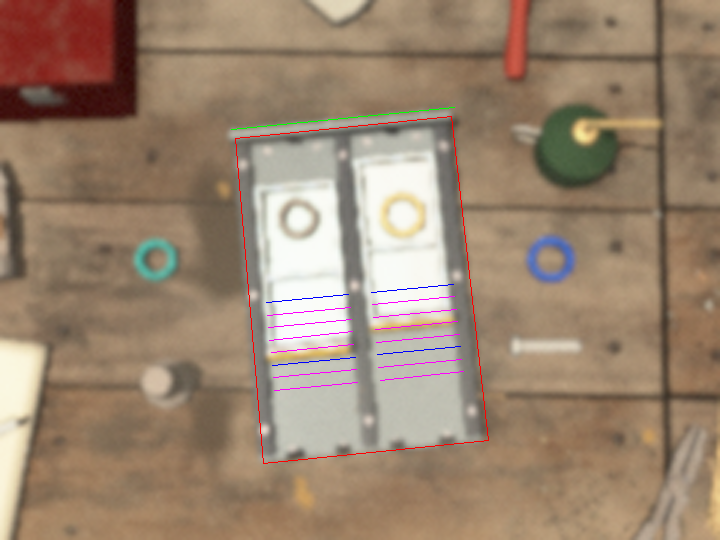

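The overlay fits: left face at x ≈ -94 and right face at x ≈ -79 in feeder coordinates. That puts home at roughly -57. I now work out the shift to the pose in front of the left tray.

```bash
cat >> h.py <<'E'
from scipy.spatial.transform import Rotation as R
def go(fx,fy,z):
    from workcell import bot
    f=np.load("f.npy");s=bot.observe();Q=R.from_quat(s["orientation"])
    t=f2w(f,[[fx,fy,z]])[0]; d=Q.inv().apply(t-s["tcp_pos"])
    want=R.from_euler("z",f[2])*R.from_quat([1,0,0,0])
    print("shift",d.round(1),"turn",np.degrees((Q.inv()*want).as_rotvec()).round(2))
def st():
    from workcell import bot
    f=np.load("f.npy");s=bot.observe();p=s["tcp_pos"]-[f[0],f[1],0]
    print("clock",s["clock"],"feeder xyz",(R.from_euler("z",-f[2]).apply(p)).round(1),"F",(R.from_euler("z",-f[2]).apply(s["force"])).round(1),"w",round(s["width"],3))
E
python3 -c "
from h import *
go(-130,42,180)"
```

```text
shift [ 440.6 -475.3   65.3] turn [-0.   -0.   18.51]
```

```bash
python3 -m handwheel '[[255,27,-29,0,0,0,0],[255,54,-58,0,0,0,3],[255,81,-87,0,0,0,6],[255,108,-116,0,0,0,9],[255,135,-145,0,0,0,12],[255,162,-175,0,0,0,15],[255,189,-204,0,0,0,18.5],[255,216,-233,0,0,0,18.5],[255,243,-262,0,0,0,18.5],[255,270,-291,0,0,0,18.5],[255,270,-291,0,0,0,18.5],[255,270,-291,0,0,0,18.5]]' 20; python3 -c "
from h import *
go(-130,42,180);st()"
```

```text
clock: 1.9
tcp_pos: [408.6, -230.5, 245.7]
orientation: [0.998, 0.061, 0.0, 0.0]
force: [-0.0, -0.3, 0.2]
width: -0.001
shift [ 103.3 -227.1   65.7] turn [ 0.04 -0.05  0.21]
clock 1.9 feeder xyz [-232.5 -185.4  245.7] F [-0.1 -0.3  0.2] w -0.001
```

```bash
python3 -m handwheel '[[255,15,-35,8,0,0,0],[255,30,-70,16,0,0,0],[255,45,-105,25,0,0,0],[255,60,-140,35,0,0,0],[255,75,-175,45,0,0,0],[255,90,-205,55,0,0,0],[255,103,-227,65,0,0,0],[255,103,-227,95,0,0,0],[255,103,-227,95,0,0,0],[255,103,-227,95,0,0,0]]'; python3 - <<'E'
from h import *
from workcell import viewer
st();go(-130,42,45)
for n,(r0,r1,c0,c1) in {"scene":(130,330,190,450),"top":(120,300,200,440)}.items():
    c=viewer.camera(n);pickle.dump(c,open(f"{n}2.pkl","wb"))
    im=c["image"][r0:r1,c0:c1,::-1]
    cv2.imwrite(f"pics/{n}2z.png",cv2.resize(im,None,fx=3,fy=3,interpolation=cv2.INTER_CUBIC))
E
```

```text
clock: 2.73
tcp_pos: [483.1, 4.7, 149.5]
orientation: [0.998, 0.059, -0.001, -0.0]
force: [1.5, -1.4, -0.2]
width: 0.0
clock 2.7333 feeder xyz [-130.9   39.4  149.5] F [ 1.4 -1.5 -0.2] w 0.0
shift [  1.2  -2.6 104.5] turn [-0.01  0.17 -0.02]
```

View pics/scene2z.png

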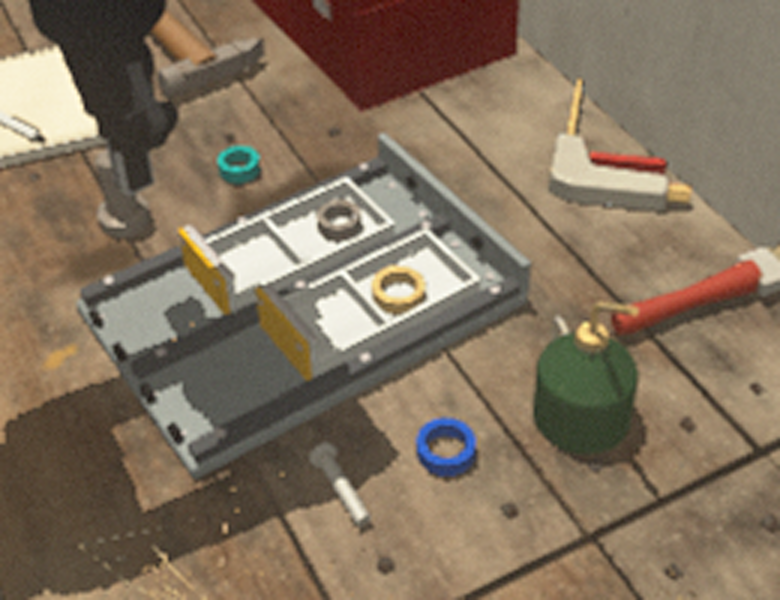

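View pics/top2z.png

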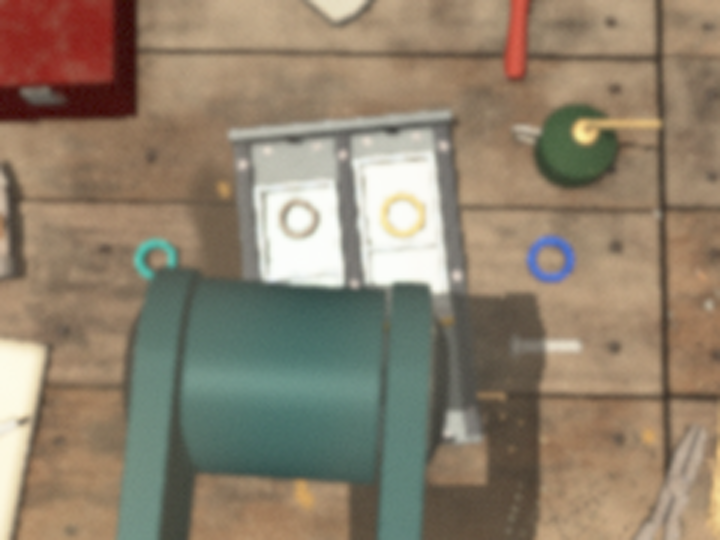

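```bash
python3 -m handwheel '[[255,0,-2,30,0,0,0],[255,0,-2,60,0,0,0],[255,0,-2,90,0,0,0],[255,0,-2,105,0,0,0],[255,0,-2,105,0,0,0],[255,0,-2,105,0,0,0]]'; python3 - <<'E'
from h import *
from workcell import viewer
st();go(-110,42,45)
for n,(r0,r1,c0,c1) in {"scene":(130,330,190,450)}.items():
    c=viewer.camera(n)
    im=c["image"][r0:r1,c0:c1,::-1]
    cv2.imwrite(f"pics/{n}3z.png",cv2.resize(im,None,fx=3,fy=3,interpolation=cv2.INTER_CUBIC))
E
```

```text
clock: 3.33
tcp_pos: [483.8, 6.7, 46.6]
orientation: [0.998, 0.058, 0.0, 0.0]
force: [0.8, -0.1, 0.4]
width: 0.001
clock 3.3333 feeder xyz [-129.9   41.3   46.6] F [ 0.7 -0.2  0.4] w 0.001
shift [19.9 -0.8  1.6] turn [ 0.01 -0.03 -0.06]
```

View pics/scene3z.png

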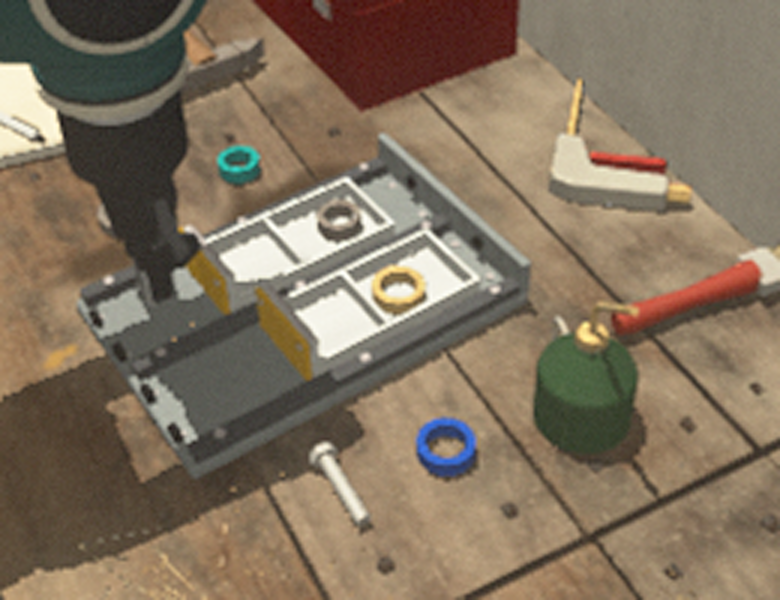

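```bash
python3 -m handwheel '[[255,8,-1,2,0,0,0],[255,14,-1,2,0,0,0],[255,18,-1,2,0,0,0],[255,22,-1,2,0,0,0],[255,26,-1,2,0,0,0],[255,30,-1,2,0,0,0],[255,34,-1,2,0,0,0],[255,38,-1,2,0,0,0],[255,42,-1,2,0,0,0],[255,45,-1,2,0,0,0],[255,48,-1,2,0,0,0],[255,48,-1,2,0,0,0]]'; python3 - <<'E'
from h import *
st()
E
python3 -m handwheel '[[255,2,0,0,0,0,0],[255,4,0,0,0,0,0],[255,6,0,0,0,0,0],[255,8,0,0,0,0,0]]'; python3 - <<'E'
from h import *
st()
E
```

```text
clock: 4.38
tcp_pos: [531.4, 14.1, 43.3]
orientation: [0.998, 0.059, 0.0, -0.0]
force: [-0.1, -0.1, -0.3]
width: -0.003
clock 4.3833 feeder xyz [-81.8  43.1  43.3] F [-0.1 -0.1 -0.3] w -0.003
clock: 4.72
tcp_pos: [538.9, 15.0, 43.2]
orientation: [0.998, 0.059, -0.0, -0.0]
force: [-2.3, -1.0, 0.4]
width: 0.001
clock 4.7167 feeder xyz [-74.2  43.1  43.2] F [-2.4 -0.8  0.4] w 0.001
```

```bash
python3 -m handwheel '[[255,2,0,0,0,0,0],[255,4,0,0,0,0,0],[255,5,0,0,0,0,0]]'; python3 - <<'E'
from h import *
from workcell import viewer
st()
c=viewer.camera("scene");r0,r1,c0,c1=130,330,190,450
cv2.imwrite("pics/scene4z.png",cv2.resize(c["image"][r0:r1,c0:c1,::-1],None,fx=3,fy=3,interpolation=cv2.INTER_CUBIC))
E
```

```text
clock: 4.97
tcp_pos: [544.0, 15.6, 43.2]
orientation: [0.998, 0.059, -0.0, 0.0]
force: [-2.7, 0.7, 0.3]
width: -0.002
clock 4.9667 feeder xyz [-69.1  43.1  43.2] F [-2.6  1.   0.3] w -0.002
```

View pics/scene4z.png

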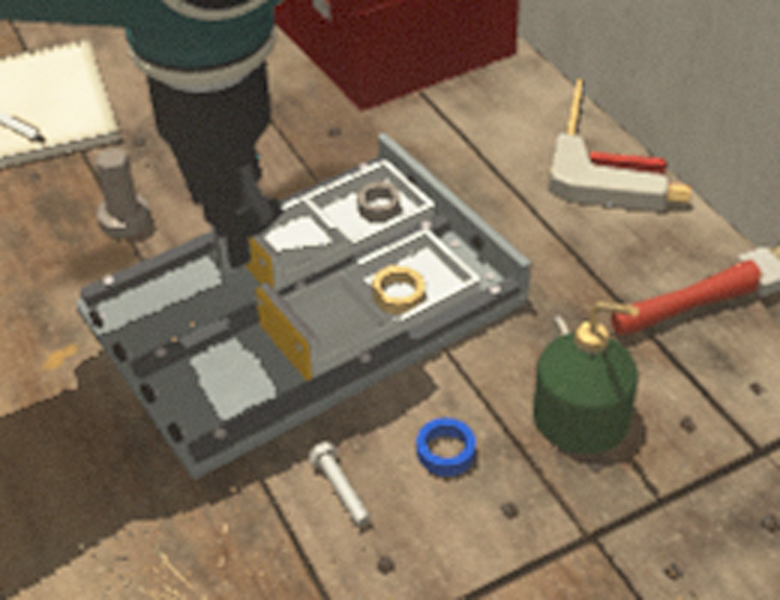

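The tray is moving but hasn't reached the back stop yet. I'll keep going until the force rises.

```bash
python3 -m handwheel '[[255,1.5,0,0,0,0,0],[255,3,0,0,0,0,0],[255,4.5,0,0,0,0,0],[255,6,0,0,0,0,0]]'; python3 -c "
from h import *
st()"
```

```text
clock: 5.35
tcp_pos: [545.5, 15.8, 43.1]
orientation: [0.998, 0.059, -0.006, 0.0]
force: [-66.2, -7.4, 41.4]
width: -0.005
clock 5.35 feeder xyz [-67.6  43.1  43.1] F [-66.6   0.5  41.4] w -0.005
```

Hard stop reached at -67.6, with the force up to 66 N. Backing off and lifting.

```bash
python3 -m handwheel '[[255,-6,0,0,0,0,0],[255,-20,0,0,0,0,0],[255,-30,0,0,0,0,0],[255,-30,0,-35,0,0,0],[255,-30,0,-70,0,0,0],[255,-30,0,-90,0,0,0],[255,-30,0,-90,0,0,0]]'; python3 - <<'E'
from h import *
from workcell import viewer
st()
c=viewer.camera("scene");r0,r1,c0,c1=130,330,190,450;f=np.load("f.npy")
im=cv2.resize(c["image"][r0:r1,c0:c1,::-1],None,fx=3,fy=3,interpolation=cv2.INTER_CUBIC)
def L(P,col):
    q=((proj(c,f2w(f,P))-[c0,r0]+.5)*3).astype(int); cv2.polylines(im,[q],True,col,1)
for x in (-82,-72): L([[x,-75,51],[x,-9,51]],(255,0,255))
L([[-56,75,51],[-56,9,51]],(255,0,255))
cv2.imwrite("pics/scene5z.png",im)
go(-48,-42,132)
E
```

```text
clock: 5.93
tcp_pos: [521.7, 12.8, 138.7]
orientation: [0.998, 0.059, 0.004, 0.0]
force: [-0.1, 0.4, 0.2]
width: 0.001
clock 5.9333 feeder xyz [-91.5  42.9 138.7] F [-0.   0.4  0.2] w 0.001
shift [44.2 85.   4.3] turn [ 0.03 -0.28  0.01]
```

View pics/scene5z.png

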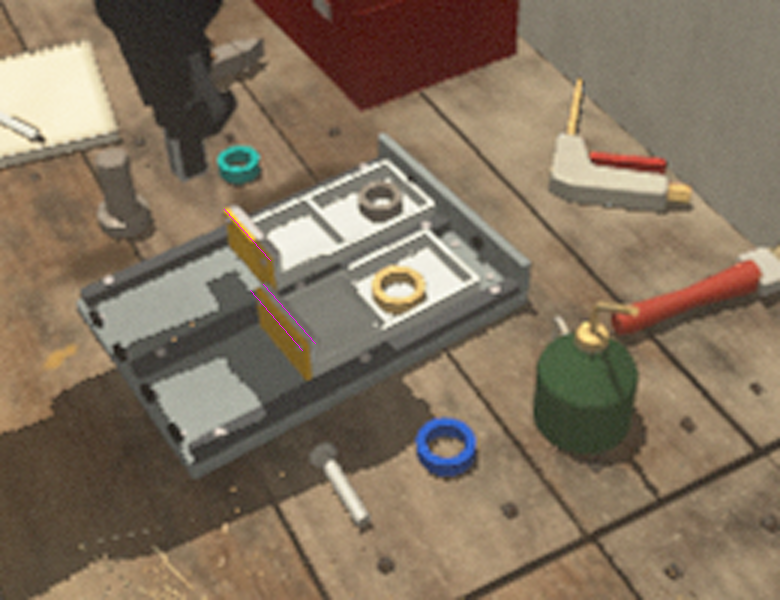

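```bash
python3 -m handwheel '[[255,20,30,0,0,0,0],[255,40,60,0,0,0,0],[255,46,85,0,0,0,0],[255,46,85,0,0,0,0],[255,46,85,20,0,0,0],[255,46,85,40,0,0,0],[255,46,85,60,0,0,0],[255,46,85,60,0,0,0],[255,46,85,60,0,0,0]]'; python3 - <<'E'
from h import *
from workcell import viewer
st();go(-44,-42,40)
for n,(r0,r1,c0,c1) in {"scene":(130,330,190,450)}.items():
    c=viewer.camera(n)
    cv2.imwrite("pics/scene6z.png",cv2.resize(c["image"][r0:r1,c0:c1,::-1],None,fx=3,fy=3,interpolation=cv2.INTER_CUBIC))
E
```

```text
clock: 6.73
tcp_pos: [574.8, -65.9, 72.0]
orientation: [0.998, 0.059, -0.001, -0.0]
force: [0.1, 0.6, 0.3]
width: 0.003
clock 6.7333 feeder xyz [-48.1 -41.5  72. ] F [0.2 0.5 0.3] w 0.003
shift [ 4.2  0.6 32. ] turn [-0.05  0.15  0.01]
```

View pics/scene6z.png

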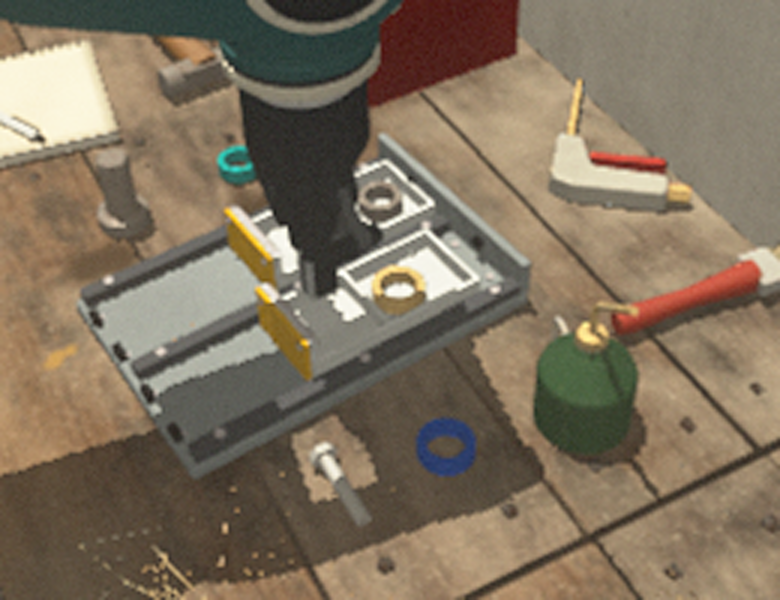

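```bash
python3 -m handwheel '[[255,4,0,8,0,0,0],[255,4,0,16,0,0,0],[255,4,0,24,0,0,0],[255,4,0,32,0,0,0],[255,4,0,32,0,0,0]]'; python3 - <<'E'
from h import *
st()
E
python3 -m handwheel '[[255,-5,0,0,0,0,0],[255,-10,0,0,0,0,0],[255,-14,0,0,0,0,0],[255,-18,0,0,0,0,0],[255,-22,0,0,0,0,0],[255,-26,0,0,0,0,0],[255,-30,0,0,0,0,0],[255,-34,0,0,0,0,0],[255,-38,0,0,0,0,0],[255,-40,0,0,0,0,0]]'; python3 - <<'E'
from h import *
from workcell import viewer
st()
for n,(r0,r1,c0,c1) in {"scene":(130,330,190,450)}.items():
    c=viewer.camera(n)
    cv2.imwrite("pics/scene7z.png",cv2.resize(c["image"][r0:r1,c0:c1,::-1],None,fx=3,fy=3,interpolation=cv2.INTER_CUBIC))
E
```

```text
clock: 7.2
tcp_pos: [578.8, -65.6, 39.2]
orientation: [0.998, 0.059, -0.001, -0.0]
force: [-0.0, -0.2, -0.5]
width: 0.001
clock 7.2 feeder xyz [-44.1 -41.7  39.2] F [-0.1 -0.2 -0.5] w 0.001
clock: 8.03
tcp_pos: [539.5, -70.5, 41.5]
orientation: [0.998, 0.059, 0.0, 0.0]
force: [2.4, 1.2, 2.1]
width: 0.002
clock 8.0333 feeder xyz [-83.7 -41.9  41.5] F [2.5 0.9 2.1] w 0.002
```

View pics/scene7z.png

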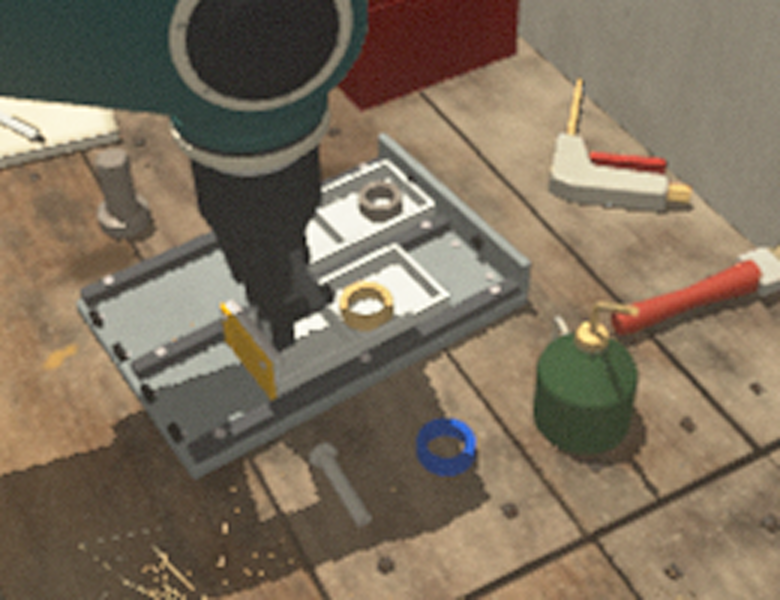

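```bash
python3 -m handwheel '[[255,-4,0,1,0,0,0],[255,-8,0,1,0,0,0],[255,-12,0,1,0,0,0],[255,-16,0,1,0,0,0],[255,-20,0,1,0,0,0],[255,-24,0,1,0,0,0],[255,-28,0,1,0,0,0],[255,-32,0,1,0,0,0],[255,-36,0,1,0,0,0],[255,-40,0,1,0,0,0],[255,-44,0,1,0,0,0],[255,-46,0,1,0,0,0]]'; python3 -c "
from h import *
st()"
python3 -m handwheel '[[255,-2,0,0,0,0,0],[255,-4,0,0,0,0,0],[255,-6,0,0,0,0,0],[255,-8,0,0,0,0,0]]'; python3 -c "
from h import *
st()"
```

```text
clock: 9.08
tcp_pos: [493.7, -75.9, 40.3]
orientation: [0.998, 0.059, -0.0, -0.0]
force: [2.3, 1.4, 0.7]
width: -0.0
clock 9.0833 feeder xyz [-129.8  -41.9   40.3] F [2.4 1.2 0.7] w -0.0
clock: 9.42
tcp_pos: [486.2, -76.8, 40.3]
orientation: [0.998, 0.059, -0.0, -0.0]
force: [2.2, 1.9, 0.8]
width: 0.001
clock 9.4167 feeder xyz [-137.4  -41.9   40.3] F [2.4 1.7 0.8] w 0.001
```

```bash
python3 -m handwheel '[[255,-1.5,0,0,0,0,0],[255,-3,0,0,0,0,0],[255,-4.5,0,0,0,0,0]]'; python3 -c "
from h import *
st()"
```

```text
clock: 9.67
tcp_pos: [481.7, -77.3, 40.3]
orientation: [0.998, 0.059, -0.0, -0.0]
force: [2.3, 1.9, -0.2]
width: -0.004
clock 9.6667 feeder xyz [-141.9  -41.9   40.3] F [ 2.5  1.6 -0.2] w -0.004
```

```bash
python3 -m handwheel '[[255,-1.5,0,0,0,0,0],[255,-3,0,0,0,0,0],[255,-4,0,0,0,0,0]]'; python3 -c "
from h import *
st()"
```

```text
clock: 9.92
tcp_pos: [478.6, -77.7, 40.5]
orientation: [0.998, 0.059, 0.001, -0.0]
force: [17.9, 4.3, -8.2]
width: 0.004
clock 9.9167 feeder xyz [-145.   -41.9   40.5] F [18.3  2.2 -8.2] w 0.004
```

The front stop is reached at about -145, and the force is rising. I'll nudge 1 mm more, release by moving +x, then lift.

```bash
python3 -m handwheel '[[255,-1,0,0,0,0,0],[255,-1,0,0,0,0,0],[255,5,0,0,0,0,0],[255,14,0,0,0,0,0],[255,14,0,0,0,0,0],[255,14,0,-30,0,0,0],[255,14,0,-65,0,0,0],[255,14,0,-100,0,0,0],[255,14,0,-120,0,0,0],[255,-20,0,-140,0,0,0],[255,-50,0,-140,0,0,0],[255,-50,0,-140,0,0,0]]'; python3 - <<'E'
from h import *
from workcell import viewer
st();f=np.load("f.npy")
for n,(r0,r1,c0,c1) in {"scene":(130,330,190,450),"top":(120,300,200,440)}.items():
    c=viewer.camera(n)
    im=cv2.resize(c["image"][r0:r1,c0:c1,::-1],None,fx=3,fy=3,interpolation=cv2.INTER_CUBIC)
    for a in ([-54.6,75],[-54.6,9]),([-166.6,-9],[-166.6,-75]):
        q=((proj(c,f2w(f,[b+[51] for b in a]))-[c0,r0]+.5)*3).astype(int); cv2.polylines(im,[q],False,(255,0,255),1)
    cv2.imwrite(f"pics/{n}8z.png",im)
E
```

```text
clock: 10.92
tcp_pos: [425.5, -84.1, 181.6]
orientation: [0.998, 0.059, 0.001, 0.001]
force: [-0.3, 1.0, 0.2]
width: 0.001
clock 10.9167 feeder xyz [-198.5  -42.   181.6] F [-0.1  1.   0.2] w 0.001
```

View pics/scene8z.png

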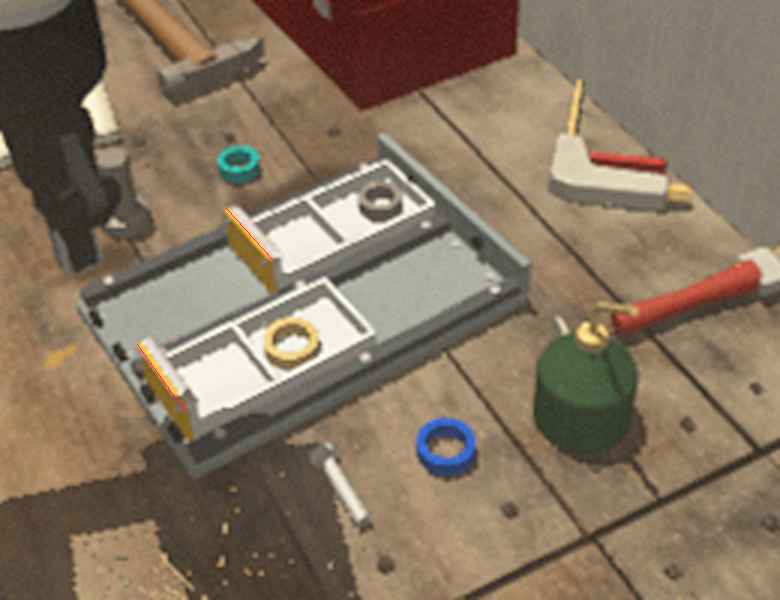

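View pics/top8z.png

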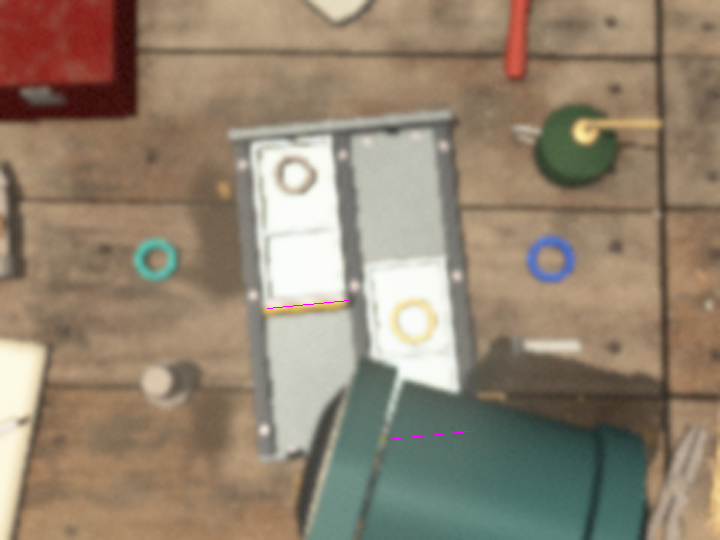

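```bash
python3 -c "
from workcell import workorder
print(workorder.hand_in())"
```

```text
the job is handed in; nothing more can be done
None
```

I pushed the left tray (dark bush) home with closed fingertips. I then hooked the right tray (brass bush) behind its lip and drew it out to its front stop. The job was handed in at about 11 s of the 45 s allowed; no verdict was reported.

**Stops:** both showed as a clear force rise. The back stop gave a peak of about 66 N at the wrist, under the 120 N limit but harder than it needed to be. The front stop gave about 18 N, plus a further 1 mm nudge that I did not measure.

**Final pictures:**
- The scene view shows both yellow faces on the predicted lines. The estimated travel between the two stops is about 112 mm against the nominal 110 mm, within the 2 mm calibration.
- Both bushes lie flat in their pockets, and the oil can, punch and bolt look unmoved.
- The arm hid the right tray's front in the last top view, so its end position rests on the scene view and the felt stop.

The gripper was clear of everything, about 180 mm above the bench, at hand-in. None of these checks failed or disagreed.

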